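Shut and lock the jack panel

TASK

Close up the jack panel block: with the fingertips push the sliding metal cover over the jacks until it is fully home against its end stop, and only then set a fingertip in the slot of the round quarter-turn fastener and turn it clockwise to its stop, so that its tongue locks the cover. Nothing is to be picked up, and the loose parts lying about stay where they are.

Things in the scene. Friction and masses are not known exactly. Their poses are not given: they have to be found in the camera images.
- block: fixed black bakelite jack panel block. Slab 200 mm (x -100..100) by 240 mm (y -140..100), its deck 30 mm above the desk; origin at desk level, z up, yaw within 0.35 rad. Jacks at x -4..90, y -130..-10, then an end stop 22 mm high. Far (+x) edge: rail 10 mm high. Fastener housing: raised box x -96..-12, y -45..75, top 58 mm above the desk; a 12 mm high box lies on its -y side.
- cover (a joint): sliding cover: nickel-plated slab 100 (block x) by 120 (block y) by 20 mm high, running 2 mm above the deck at block x -8..92. Value in m: 0 = home against the end stop, up to 0.090 as it slides open towards the block's +y. It cannot be lifted; sliding takes 2 N plus 6 N s/m and it stays where left.
- cover_push (a point): centre of the cover's upright +y end face, the one to push towards the block's -y; 42 mm above the desk, axes as the block's. The face is 100 mm wide, 32 to 52 mm above the desk; the deck on its +y side is flat and clear. With the cover home this point is at x 42, y -10 mm of the block.
- cam (a joint): quarter-turn fastener. Value in rad: 0 unlocked, slot along the block's y; grows clockwise seen from above to a hard stop at 1.571, locked, slot along block x. Friction 0.10 N m; stays where left. Beneath, a tongue 70 by 10 mm (to +y, hidden, at 0) swings to +x behind the cover's end face; if the cover is not home it strikes it and cannot reach the stop.
- cam_slot (a point): centre of the fastener's steel disc, on its axis and upper face: 58 mm above the desk, x -54, y -3 mm of the block. z up; y runs along the slot and turns with it. The slot crosses the disc through the centre: 28 mm wide, 62 mm long, 14 mm deep, flat floor, open above; round it a fixed bezel ring (inner diameter 62, outer 82 mm) stands 2 mm above the disc.
- ferrule1: loose plain brass ferrule, a tube 30 mm high, 20 mm across (26 mm at its foot collar), standing on end beside the block; a bystander to leave alone. Origin: centre of its underside
- ferrule2: loose plain brass ferrule, a tube 30 mm high, 20 mm across (26 mm at its foot collar), standing on end beside the block; a bystander to leave alone. Origin: centre of its underside
- ferrule3: loose plain brass ferrule, a tube 30 mm high, 20 mm across (26 mm at its foot collar), standing on end beside the block; a bystander to leave alone. Origin: centre of its underside
- hood: loose green enamel lamp hood, a cone 90 mm across and 62 mm high, standing mouth down beyond the block; a bystander. Origin: centre of its underside
- relay_cover: loose nickel-plated relay cover, an upright box 42 by 60 by 70 mm high, near the block's -y end; a bystander. Origin: centre of its underside
- screwdriver: loose screwdriver 190 mm long lying on the desk to the left; a bystander. Its x axis runs along it, towards the tip
- tin: loose closed brass tin, 68 mm across and 60 mm high, to the left; a bystander. Origin: centre of its underside

How it is judged (in metres and radians):
On the way, in this order (a step that is already met when the one before it is completed fails the run):
1. the cover is pushed fully home while the fastener is still unlocked (value of joint cover below 0.004 m and value of joint cam below 0.5 rad), for 0.2 s.
2. the fastener is turned to its stop with the cover home (value of joint cover below 0.004 m and value of joint cam above 1.45 rad), for 0.2 s.
At the end, for the whole second after the job is handed in: the cover is within 4 mm of its end stop and the fastener is turned at least 1.45 rad (its stop is at 1.571) and at rest; no loose thing has been disturbed (all of step 2 and velocity of joint cam below 0.05 rad/s); the robot touches nothing.
It fails at once if a loose bystander is lifted, carried or shoved by more than 20 mm, or tipped by more than 0.4 rad (distance of any of ferrule1, ferrule2, ferrule3, hood, relay_cover, screwdriver, tin from where it was at the start of the episode above 0.02 m or angle between any of ferrule1, ferrule2, ferrule3, hood, relay_cover, tin's own z axis and vertical above 0.4 rad).
It also fails if it takes over 54 s, if anything falls off the work surface, if the arm or the gripper's body presses on something with over 40 N, if the wrist force passes 120 N, or if a joint passes its speed limit or range.

ROBOT

A 6-joint arm with a two-finger parallel gripper is mounted at the origin on the work surface. World frame = base frame: x ahead of the robot, y to its left, z up, the work surface at z = 0. Lengths are in m, angles in degrees, forces in N, time in s.
With the tool pointing down it reaches from about 0.25 to 0.8 m from the base axis. Payload 8.5 kg.
Tool frame: the origin (TCP) lies on the centre line of the jaws, within the pads' length; the fingertips stand 22 mm ahead of it and the grasp point (between the pads) lies 3 mm ahead of it; z points along the fingers, y is the line along which they close (so a half turn about z gives the same grasp; the last joint's range is limited). The gripper opens to 85 mm and grips with 20 to 120 N. Pads are 22 mm wide; open, the fingers measure 114 mm over their backs; the gripper's body (76 mm by 85 mm) begins 54 mm behind the grasp point. The pads swing forward as they close: fully open they stand 13 mm farther back than shut.
Start: joints at [64.458, 13.648, -0.773, 75.585, 0, 90], TCP at [0.226, 0.474, 0.253] pointing down, gripper open.
Joint ranges: [-152.45, 152.45], [-59.26, 108.67], [-65.41, 83.53], [-104.44, 129.93], [-82.83, 76.93], [-180, 180]. Speed limits (degrees/s): [127.2, 127.2, 159.86, 180, 180, 180].

INTERFACE

Orientations are given as a 3x3 rotation matrix whose columns are the frame's x, y, z axes.
In Python, from station import r gives the robot as it stands.
- The arm moves only by the tool drive_tool, never from a script. Its argument "steps" is a list of rows, each an object with "slide": the shift along the tool's x, y, z in units of 30 mm (1.0 is 30 mm), a list of three; "twist": the turn, a rotation vector about the tool's x, y, z in units of 6 degrees (1.0 is 6 degrees), a list of three; "grip": the opening, from 0 (shut) to 1 (fully open). A call has 1 to 8 rows; each row is the pose to reach, as a shift and turn from the pose commanded when the call began, along the tool's axes at that moment; what a row does not reach only later rows make up. A row lasts 1/12 s, in which the tool goes at most 41.7 mm and 7.16 degrees, less where a joint would pass 70% of its speed; a pose out of reach is approached as far as the arm can. A call with a gripper value outside its range is refused whole. The fingers move at their own pace and stop on an object; "grip_force" is the grip in N (left out, the last holds). Time passes only in rows, so rows that repeat a pose let the fingers close. It gives the time, the measured TCP pose, the force, the opening and the grip force at its end, in the units of the state.
- r.sense(): the state, without advancing time (a new reading comes with each control period).
- r.grab_frame(name): name is "scene" or "top" or "wrist"; returns the picture (480x640x3 uint8, red, green, blue); there is no depth.
- r.camera_info(name): a dict with "mtx" (3x3 intrinsics, pixels), "k1" (the pictures are not rectified: a ray, as slopes to the right and down, at radius r is drawn at 1 + k1 r^2 times it, then the intrinsics apply), "rvec" (rotation vector, rad) and "tvec" (3), from world to camera coordinates, as OpenCV has them. Camera axes: x right, y down, z forward; pixel columns grow to the right and rows downward; lengths in m; the calibration is good to about 2 mm. A picture is of the moment at which its call begins: read the wrist's pose just before it. camera_info takes no time and is no camera call; for the wrist camera it gives the pose at the moment of the call.
- r.finish_job(): hands the job in; it is judged then, once.
Trained networks look in the newest picture that a camera, given by its name, has taken for a name from the list of things; names that differ only in an ending like _2 or _b are one class to them, and where a whole thing is asked for, a point or a joint stands for the part that bears it (a point fixed in the world has none). Each returns a list of dicts, best first, with "score" (0 to 1); they miss things now and then, are a little off and sometimes report something else, mostly with a low value. They report only what shows in the picture. A call takes as long as a camera call.
- r.recognise(camera, thing): "centre" ([x, y, z] in m, in world coordinates, good to about 4 mm: the middle of the surface that is visible of it).
- r.regions_of(camera, thing): "mask" (480x640 bool, what is visible of it).
The state is a dict: "t": time; "joints": joint angles; "qvel": joint speeds; "joint_torque": joint torques, N m; "tcp_pos": TCP position; "eef_rot": TCP orientation; "ft_force": force on the tool from outside, world axes, zero at the start; "wrist_torque": the same for the moment, N m; "gripper_width": finger opening in m; "finger_force": force on a finger pad.
Only numpy, scipy, OpenCV 4.12 (cv2) and the standard library are available. Lean on these libraries where they do the work, as an engineer would, in place of code of your own. Each camera call takes 0.05 s, during which the arm holds its last target. There are 200 camera calls.

## Working session

There is one attempt and no reset: what is moved stays moved. The work goes in short steps, Python scripts to look and compute and a tool call to move; the robot and the scene stay as the last step left them, time stands still between calls to the robot, and variables do not carry over. Pictures are saved under pics/ and viewed, at most 10 in all, crops included, and the job is handed in when it is done.

Besides the shell and the picture viewer there is one more tool, called after "Emit:" by a JSON object that holds its "method" and its "body", one argument or row to a line. drive_tool: Moves the arm, as the interface text tells. Its arguments: {"type":"object","properties":{"steps":{"type":"array"},"grip_force":{"type":"number"}},"required":["steps"]}

```bash
mkdir -p pics; ls
python3 - <<'E'
from station import r
import cv2
s=r.sense();print(s['t'],s['tcp_pos'],s['eef_rot'],s['ft_force'],s['gripper_width'])
for n in("top","scene"):
    im=r.grab_frame(n);cv2.imwrite(f"pics/{n}0.png",im[:,:,::-1])
    for th in("block","cover","cover_push","cam","cam_slot"):
        print(n,th,[(x['centre'],x['score']) for x in r.recognise(n,th)][:2])
for th in("ferrule1","hood","relay_cover","screwdriver","tin"):
    print(th,[(x['centre'],x['score']) for x in r.recognise("top",th)][:4])
E
```

```text
pics
0.0 [0.22620375 0.47334165 0.25268334] [[-9.02263676e-01  4.31184293e-01 -6.03821942e-04]
 [ 4.31184716e-01  9.02262756e-01 -1.28866194e-03]
 [-1.08447390e-05 -1.42307165e-03 -9.99998987e-01]] [-1.22395069 -0.06502288  0.14137524] 0.0856648970826982
top block [([0.5688, -0.086, 0.0397], 0.92)]
top cover [([0.6138, -0.0808, 0.0513], 0.84)]
top cover_push [([0.6149, -0.0777, 0.0556], 0.8), ([0.5292, -0.2485, 0.0727], 0.3)]
top cam [([0.5235, -0.0612, 0.0442], 0.93), ([0.6154, -0.08, 0.0532], 0.35)]
top cam_slot [([0.5217, -0.0639, 0.0468], 0.95)]
scene block [([0.5887, -0.1134, 0.0422], 0.65)]
scene cover [([0.6295, -0.0891, 0.0485], 0.81)]
scene cover_push [([0.6234, -0.0888, 0.0537], 0.77)]
scene cam [([0.5146, -0.0599, 0.0524], 0.91)]
scene cam_slot [([0.5141, -0.0639, 0.0525], 0.94)]
ferrule1 [([0.524, 0.0754, 0.0164], 0.6), ([0.6958, -0.1583, 0.0135], 0.58), ([0.458, -0.0065, 0.0181], 0.5)]
hood [([0.7559, -0.023, 0.033], 0.61), ([0.5228, 0.0772, 0.0136], 0.44)]
relay_cover [([0.5306, -0.2465, 0.0724], 0.68)]
screwdriver [([0.4304, 0.3286, 0.0208], 0.71)]
tin [([0.6402, 0.3254, 0.0584], 0.86)]
```

View pics/top0.png

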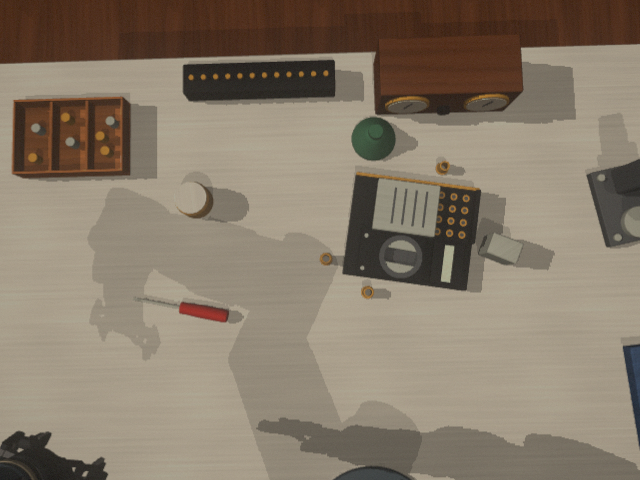

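View pics/scene0.png

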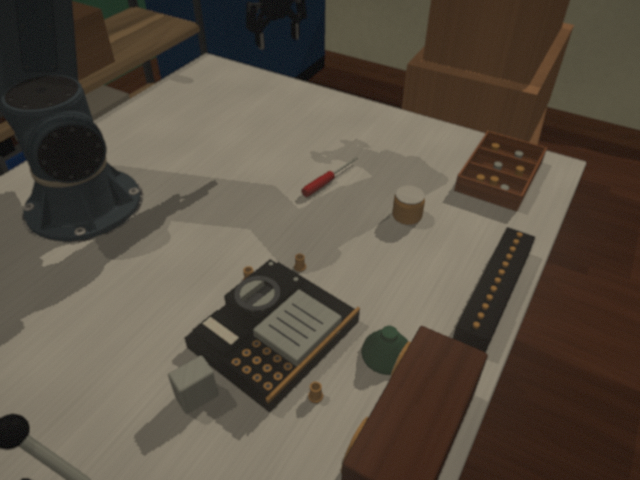

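The top picture shows the block at pixels (343–480, 172–290). The cover, at (375–440, 180–235), is pushed toward +y, with jacks showing to its right. The fastener disc is at (402,257) with its slot along block y. The ferrules are at (326,258), (367,292) and (443,167), the hood at (374,138) and the relay cover at (502,248). The scene view agrees with this.

```bash
python3 - <<'E'
import cv2
im=cv2.imread("pics/top0.png")[160:300,330:490]
cv2.imwrite("pics/crop0.png",cv2.resize(im,None,fx=4.25,fy=4.25,interpolation=cv2.INTER_CUBIC)*1)
E
cat > h.py <<'E'
import numpy as np,cv2
from station import r
def cam(n):
    c=r.camera_info(n);return np.array(c['mtx'],float),float(c['k1']),cv2.Rodrigues(np.array(c['rvec'],float))[0],np.array(c['tvec'],float).ravel()
def proj(C,P):
    M,k,R,t=C;rv=cv2.Rodrigues(R)[0]
    return cv2.projectPoints(np.array(P,float).reshape(-1,1,3),rv,t,M,np.array([k,0,0,0.]))[0].reshape(-1,2)
def unproj(C,px,z):
    M,k,R,t=C
    u=cv2.undistortPoints(np.array(px,float).reshape(-1,1,2),M,np.array([k,0,0,0.])).reshape(-1,2)
    d=np.c_[u,np.ones(len(u))]@R;o=-R.T@t
    return o+d*((np.broadcast_to(z,len(u))-o[2])/d[:,2])[:,None]
def fit(C,px,B):
    from scipy.optimize import least_squares
    B=np.array(B,float);f=lambda p:proj(C,np.c_[p[0]+B[:,0]*np.cos(p[2])-B[:,1]*np.sin(p[2]),p[1]+B[:,0]*np.sin(p[2])+B[:,1]*np.cos(p[2]),B[:,2]])
    s=least_squares(lambda p:(f(p)-px).ravel(),[.57,-.07,-.1],loss='soft_l1');return s.x,f(s.x)-px
def w2(p,b): # block->world
    c,s=np.cos(p[2]),np.sin(p[2]);return np.array([p[0]+c*b[0]-s*b[1],p[1]+s*b[0]+c*b[1],b[2]])
E
```

```text
(no output)
```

View pics/crop0.png

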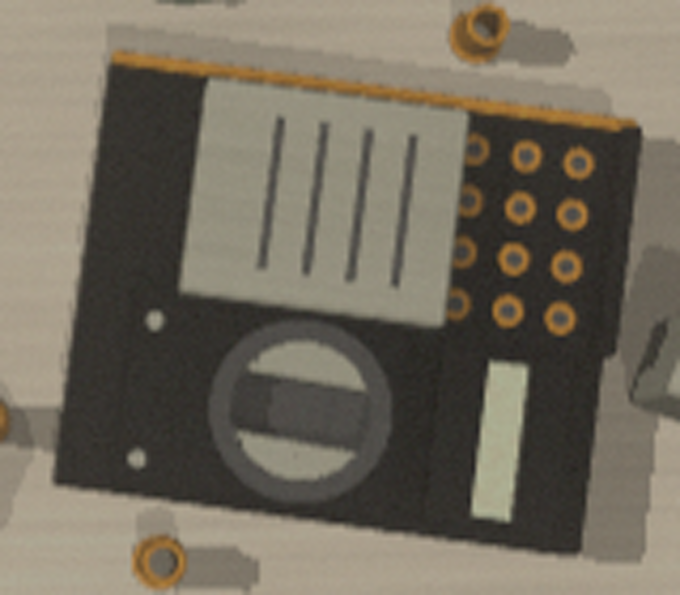

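Run:
```python
from h import *
from scipy.optimize import least_squares
C=cam("top")
g=lambda u:(np.array(u,float)-1.6)/4.25+[330,160]
px=g([(53,484),(111,53),(205,77),(470,110),(443,327),(180,293),(300,411)])
def B(q):return np.array([(-.1,.1,.03),(.1,.1,.04),(.092,-.01+q,.052),(.092,-.13+q,.052),(-.008,-.13+q,.052),(-.008,-.01+q,.052),(-.054,-.003,.06)])
f=lambda p:(proj(C,[w2(p,b) for b in B(p[3])])-px).ravel()
s=least_squares(f,[.57,-.07,-.1,.06],loss='soft_l1');print(s.x,np.degrees(s.x[2]));print(f(s.x).reshape(-1,2).round(1))
print("slot",w2(s.x,(-.054,-.003,.058)),"push",w2(s.x,(.042,-.01+s.x[3],.042)))
for q in [(326,258),(367,292),(443,167),(374,138)]:
    P=unproj(C,[q],.03)[0]; d=P[:2]-s.x[:2];c,sn=np.cos(s.x[2]),np.sin(s.x[2]);print(P,"block",c*d[0]+sn*d[1],-sn*d[0]+c*d[1])
st=r.sense();print(st['tcp_pos'])
Ci=cam("wrist");R=np.array(st['eef_rot']);p=-Ci[2].T@Ci[3];print("wrist cam in tool",R.T@(p-st['tcp_pos']),(R.T@Ci[2].T).round(2))
```

```text
[ 0.57588042 -0.06771308 -0.15575423  0.06657196] -8.9240599709004
[[ 0.1  0.4]
 [-0.1 -0.5]
 [ 0.1 -0.4]
 [ 0.1 -0.2]
 [ 0.4  0.4]
 [-0.5  0.1]
 [-0.   0.1]]
slot [ 0.52206872 -0.0623      0.058     ] push [ 0.62614774 -0.0183412   0.042     ]
[0.52404987 0.07715952 0.03      ] block -0.07367652369268485 0.13507866265824986
[ 4.56644986e-01 -2.01039896e-04  3.00000000e-02] block -0.1282648860475465 0.04819836781362895
[ 0.69693991 -0.1560417   0.03      ] block 0.133296045117642 -0.06847999931901794
[ 0.75844637 -0.02313     0.03      ] block 0.1734400015913814 0.07236397630270641
[0.22634389 0.47364922 0.25328944]
wrist cam in tool [ 0.06735756  0.00106524 -0.1198485 ] [[ 0.   -0.96 -0.27]
 [ 1.    0.   -0.  ]
 [ 0.   -0.27  0.96]]
```

```bash
cat >> h.py <<'E'
P0=(.57588,-.06771,-.15575)
def goal(b,turn=0,p=P0):
    """rows units for TCP at block coords b, tool y along block y turned clockwise by turn deg"""
    from scipy.spatial.transform import Rotation as Ro
    s=r.sense();R=np.array(s['eef_rot']);c,n=np.cos(p[2]-np.radians(turn)),np.sin(p[2]-np.radians(turn))
    T=np.array([[-c,-n,0],[-n,c,0],[0,0,-1.]])
    print("t",s['t'],"slide",(R.T@(w2(p,b)-s['tcp_pos'])/.03).round(3),"twist",(Ro.from_matrix(R.T@T).as_rotvec(degrees=True)/6).round(3),"F",np.round(s['ft_force'],1),"w",s['gripper_width'])
E
python3 -c "
from h import *
goal((.042,.098,.2))"
```

```text
t 0.85 slide [-18.7    -7.728   1.777] twist [-1.000e-03 -0.000e+00 -2.769e+00] F [ 0.3 -0.2  0.6] w 0.08528712565327015
```

Emit:
{"method": "drive_tool", "body": {
  "steps": [
    {"slide":[-1.25,-0.5,0.1],"twist":[0,0,-0.2],"grip":0},
    {"slide":[-2.5,-1.0,0.2],"twist":[0,0,-0.4],"grip":0},
    {"slide":[-3.7,-1.5,0.35],"twist":[0,0,-0.6],"grip":0},
    {"slide":[-4.9,-2.0,0.5],"twist":[0,0,-0.8],"grip":0},
    {"slide":[-6.1,-2.5,0.6],"twist":[0,0,-1.0],"grip":0},
    {"slide":[-7.3,-3.0,0.7],"twist":[0,0,-1.2],"grip":0},
    {"slide":[-8.5,-3.5,0.8],"twist":[0,0,-1.4],"grip":0},
    {"slide":[-9.7,-4.0,0.9],"twist":[0,0,-1.6],"grip":0}
  ]
}}

```text
t: 1.52
tcp_pos: [0.4382, 0.2383, 0.2264]
eef_rot: [[-0.962, 0.274, 0.0], [0.274, 0.962, 0.0], [-0.0, 0.0, -1.0]]
ft_force: [1.1, 1.9, 0.4]
gripper_width: 0.0001
finger_force: 0.0
```

```bash
python3 -c "
from h import *
goal((.042,.098,.2))"
```

```text
t 1.5167 slide [-8.199 -5.142  0.88 ] twist [ 0.003  0.004 -1.159] F [1.1 1.9 0.4] w 0.00014781049367240323
```

Emit:
{"method": "drive_tool", "body": {
  "steps": [
    {"slide":[-1.1,-0.7,0.1],"twist":[0,0,-0.2],"grip":0},
    {"slide":[-2.2,-1.4,0.2],"twist":[0,0,-0.4],"grip":0},
    {"slide":[-3.3,-2.1,0.35],"twist":[0,0,-0.6],"grip":0},
    {"slide":[-4.4,-2.8,0.5],"twist":[0,0,-0.8],"grip":0},
    {"slide":[-5.5,-3.5,0.6],"twist":[0,0,-0.95],"grip":0},
    {"slide":[-6.6,-4.2,0.7],"twist":[0,0,-1.1],"grip":0},
    {"slide":[-7.6,-4.8,0.8],"twist":[0,0,-1.16],"grip":0},
    {"slide":[-8.2,-5.15,0.9],"twist":[0,0,-1.16],"grip":0}
  ]
}}

```text
t: 2.18
tcp_pos: [0.6333, 0.0207, 0.1988]
eef_rot: [[-0.987, 0.158, 0.001], [0.158, 0.987, -0.001], [-0.001, -0.001, -1.0]]
ft_force: [-0.1, -0.2, -0.0]
gripper_width: 0.0001
finger_force: 0.0
```

```bash
python3 -c "
from h import *
goal((.042,.098,.08))
cv2.imwrite('pics/w1.png',r.grab_frame('wrist')[:,:,::-1])
cv2.imwrite('pics/s1.png',r.grab_frame('scene')[:,:,::-1])
s=r.sense();C=cam('wrist');R=np.array(s['eef_rot'])
print(proj(C,[s['tcp_pos']+R@np.array(v) for v in [(0,0,.022),(0,0,.035),(.011,0,.022),(.011,0,.035)]]))
"
```

```text
t 2.1833 slide [0.037 0.06  3.959] twist [-0.005  0.007 -0.026] F [-0.1 -0.2 -0. ] w 0.00010351680977997795
[[318.55717819 313.32785562]
 [318.74746513 298.88832757]
 [318.51253148 284.81126808]
 [318.71084357 272.22313178]]
```

View pics/w1.png

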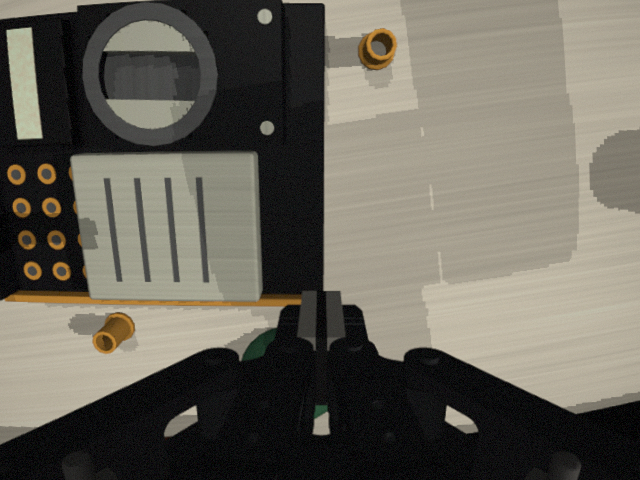

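The wrist view shows the shut fingertips at about (322,291), just +y of the cover's end face at (258–262, 152–300), and the fastener ring at (150,74). I'll refine the block pose from this closer view.

Run:
```python
from h import *
from scipy.optimize import least_squares
C=cam("wrist")
px=np.array([(257.5,152),(262,300),(72,156),(92,299),(150,74)],float)
def B(q):return np.array([(-.008,-.01+q,.052),(.092,-.01+q,.052),(-.008,-.13+q,.052),(.092,-.13+q,.052),(-.054,-.003,.06)])
f=lambda p:(proj(C,[w2(p,b) for b in B(p[3])])-px).ravel()
s=least_squares(f,[.57,-.07,-.1,.06],loss='soft_l1');print(s.x);print(f(s.x).reshape(-1,2).round(1))
print("slot",w2(s.x,(-.054,-.003,.058)),w2(P0,(-.054,-.003,.058)))
goal((.042,.1,.064),0)
```

```text
[ 0.57756576 -0.06649655 -0.16052936  0.06745428]
[[ 0.4 -0.5]
 [ 1.5  3.3]
 [-1.7 -1.4]
 [-0.5  2.3]
 [-0.  -0.2]]
slot [ 0.52378052 -0.06082658  0.058     ] [ 0.52206828 -0.06229715  0.058     ]
t 2.2833 slide [0.02  0.121 4.464] twist [-0.007 -0.005 -0.043] F [-0.5  0.9 -0.2] w -6.318234672370955e-05
```

Emit:
{"method": "drive_tool", "body": {
  "steps": [
    {"slide":[0,0.13,1.2],"twist":[0,0,0],"grip":0},
    {"slide":[0,0.13,2.4],"twist":[0,0,0],"grip":0},
    {"slide":[0,0.13,3.5],"twist":[0,0,0],"grip":0},
    {"slide":[0,0.13,4.2],"twist":[0,0,0],"grip":0},
    {"slide":[0,0.13,4.55],"twist":[0,0,0],"grip":0},
    {"slide":[0,0.13,4.55],"twist":[0,0,0],"grip":0}
  ]
}}

```text
t: 2.78
tcp_pos: [0.63, 0.0282, 0.0607]
eef_rot: [[-0.988, 0.156, -0.004], [0.156, 0.988, -0.0], [0.004, -0.001, -1.0]]
ft_force: [-0.7, -0.4, -0.1]
gripper_width: 0.0001
finger_force: 0.0
```

```bash
python3 -c "
from h import *
goal((.042,.0045,.061))"
```

```text
t 2.7833 slide [-0.114 -3.288 -0.009] twist [-0.008 -0.04  -0.004] F [-0.7 -0.4 -0.1] w 9.343446405895134e-05
```

Push to within about 20 mm of home first.

Emit:
{"method": "drive_tool", "body": {
  "steps": [
    {"slide":[-0.1,-0.4,0],"twist":[0,0,0],"grip":0},
    {"slide":[-0.1,-0.75,0],"twist":[0,0,0],"grip":0},
    {"slide":[-0.1,-1.1,0],"twist":[0,0,0],"grip":0},
    {"slide":[-0.1,-1.45,0],"twist":[0,0,0],"grip":0},
    {"slide":[-0.1,-1.8,0],"twist":[0,0,0],"grip":0},
    {"slide":[-0.1,-2.15,0],"twist":[0,0,0],"grip":0},
    {"slide":[-0.1,-2.5,0],"twist":[0,0,0],"grip":0},
    {"slide":[-0.1,-2.7,0],"twist":[0,0,0],"grip":0}
  ]
}}

```text
t: 3.45
tcp_pos: [0.6225, -0.0546, 0.0637]
eef_rot: [[-0.988, 0.157, 0.002], [0.157, 0.988, -0.0], [-0.002, -0.0, -1.0]]
ft_force: [2.0, 2.0, 4.1]
gripper_width: 0.0002
finger_force: 1.9
```

```bash
python3 -c "
from h import *
goal((.042,.0045,.061))"
```

```text
t 3.45 slide [ 0.067 -0.523  0.09 ] twist [-0.     0.016 -0.02 ] F [2.  2.  4.1] w 0.0001629792640410521
```

Emit:
{"method": "drive_tool", "body": {
  "steps": [
    {"slide":[0,-0.15,0],"twist":[0,0,0],"grip":0},
    {"slide":[0,-0.3,0],"twist":[0,0,0],"grip":0},
    {"slide":[0,-0.45,0],"twist":[0,0,0],"grip":0},
    {"slide":[0,-0.55,0],"twist":[0,0,0],"grip":0},
    {"slide":[0,-0.6,0],"twist":[0,0,0],"grip":0}
  ]
}}

```text
t: 3.87
tcp_pos: [0.6193, -0.0709, 0.0627]
eef_rot: [[-0.988, 0.156, -0.0], [0.156, 0.988, -0.0], [0.0, -0.0, -1.0]]
ft_force: [1.7, 2.4, 3.3]
gripper_width: -0.0001
finger_force: 1.7
```

Emit:
{"method": "drive_tool", "body": {
  "steps": [
    {"slide":[0,-0.05,0],"twist":[0,0,0],"grip":0},
    {"slide":[0,-0.1,0],"twist":[0,0,0],"grip":0},
    {"slide":[0,-0.1,0],"twist":[0,0,0],"grip":0}
  ]
}}

```text
t: 4.12
tcp_pos: [0.6189, -0.0733, 0.0628]
eef_rot: [[-0.988, 0.156, -0.0], [0.156, 0.988, 0.0], [0.0, 0.0, -1.0]]
ft_force: [2.5, 3.4, 3.7]
gripper_width: 0.0
finger_force: 2.0
```

Emit:
{"method": "drive_tool", "body": {
  "steps": [
    {"slide":[0,-0.1,0],"twist":[0,0,0],"grip":0},
    {"slide":[0,-0.2,0],"twist":[0,0,0],"grip":0},
    {"slide":[0,-0.2,0],"twist":[0,0,0],"grip":0}
  ]
}}

```text
t: 4.37
tcp_pos: [0.6187, -0.0745, 0.0629]
eef_rot: [[-0.988, 0.152, 0.001], [0.152, 0.988, 0.01], [0.0, 0.01, -1.0]]
ft_force: [3.5, 26.9, 3.9]
gripper_width: 0.0
finger_force: 13.3
```

```bash
python3 -c "
from h import *
goal((.042,.0045,.061))"
```

```text
t 4.3667 slide [0.046 0.153 0.065] twist [ 0.097 -0.001  0.025] F [ 3.5 26.9  3.9] w 3.35417056162761e-05
```

It pushes at 27 N against the end stop. I'll hold briefly, back off in +y and rise.

Emit:
{"method": "drive_tool", "body": {
  "steps": [
    {"slide":[0,0,0],"twist":[0,0,0],"grip":0},
    {"slide":[0,0,0],"twist":[0,0,0],"grip":0},
    {"slide":[0,0.4,0],"twist":[0,0,0],"grip":0},
    {"slide":[0,0.9,0],"twist":[0,0,0],"grip":0},
    {"slide":[0,0.9,-1.0],"twist":[0,0,0],"grip":0},
    {"slide":[0,0.9,-2.2],"twist":[0,0,0],"grip":0.25},
    {"slide":[0.5,0.8,-3.4],"twist":[0,0,0],"grip":0.25},
    {"slide":[1.2,0.6,-4.4],"twist":[0,0,0],"grip":0.25}
  ]
}}

```text
t: 5.03
tcp_pos: [0.5857, -0.0556, 0.1961]
eef_rot: [[-0.988, 0.155, 0.0], [0.155, 0.988, -0.001], [-0.0, -0.001, -1.0]]
ft_force: [0.6, -0.2, -0.1]
gripper_width: 0.0213
finger_force: 0.0
```

```bash
python3 -c "
from h import *
cv2.imwrite('pics/w2.png',r.grab_frame('wrist')[:,:,::-1]);C=cam('wrist')
q=[w2(P0,b) for b in [(-.008,-.01,.052),(.092,-.01,.052),(-.054,-.003,.06),(-.085,-.003,.06),(-.023,-.003,.06),(-.054,.028,.06),(-.054,-.034,.06)]]
print(proj(C,q).round());goal((-.054,-.003,.12))
"
```

```text
[[285. 206.]
 [288. 346.]
 [294. 132.]
 [293.  78.]
 [295. 184.]
 [346. 132.]
 [242. 133.]]
t 5.0833 slide [ 1.996 -0.513  2.727] twist [-0.012  0.042 -0.009] F [-0.6 -1.1  4.2] w 0.021270099067268178
```

View pics/w2.png

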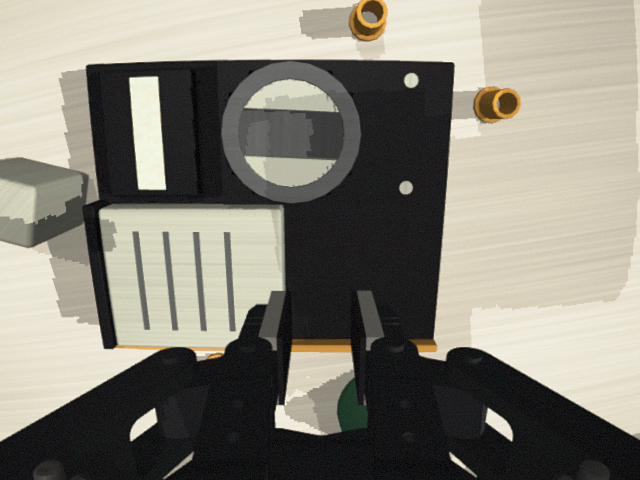

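The cover is home: its end face is at column 284, where 285 was predicted for home. The slot is centred at (291,132), against a predicted (294,132), so the error is about 1.5 mm. I'll move above the slot and check from near.

Emit:
{"method": "drive_tool", "body": {
  "steps": [
    {"slide":[1.0,-0.3,0.2],"twist":[0,0,0],"grip":0.25},
    {"slide":[2.0,-0.55,0.8],"twist":[0,0,0],"grip":0.25},
    {"slide":[2.0,-0.55,1.8],"twist":[0,0,0],"grip":0.25},
    {"slide":[2.0,-0.55,2.8],"twist":[0,0,0],"grip":0.25},
    {"slide":[2.0,-0.55,3.4],"twist":[0,0,0],"grip":0.25},
    {"slide":[2.0,-0.55,3.4],"twist":[0,0,0],"grip":0.25}
  ]
}}

```text
t: 5.58
tcp_pos: [0.5203, -0.0626, 0.089]
eef_rot: [[-0.988, 0.156, -0.007], [0.156, 0.988, -0.0], [0.007, -0.001, -1.0]]
ft_force: [-0.3, 0.6, 0.1]
gripper_width: 0.0212
finger_force: 0.0
```

```bash
python3 -c "
from h import *
goal((-.054,-.004,.07))
cv2.imwrite('pics/w3.png',r.grab_frame('wrist')[:,:,::-1]);C=cam('wrist')
s=r.sense();R=np.array(s['eef_rot'])
print(proj(C,[w2(P0,b) for b in [(-.04,-.034,.058),(-.04,.028,.058),(-.068,-.034,.058),(-.068,.028,.058)]]).round())
print(proj(C,[s['tcp_pos']+R@np.array(v) for v in [(.011,0,.022),(.011,.011,.022),(.011,.025,.022),(-.011,.011,.022)]]).round())
"
```

```text
t 5.5833 slide [-0.061 -0.012  0.633] twist [-0.012 -0.067 -0.011] F [-0.3  0.6  0.1] w 0.021249746464029284
[[242. 335.]
 [399. 335.]
 [238. 268.]
 [403. 268.]]
[[319. 285.]
 [350. 285.]
 [389. 285.]
 [349. 341.]]
```

View pics/w3.png

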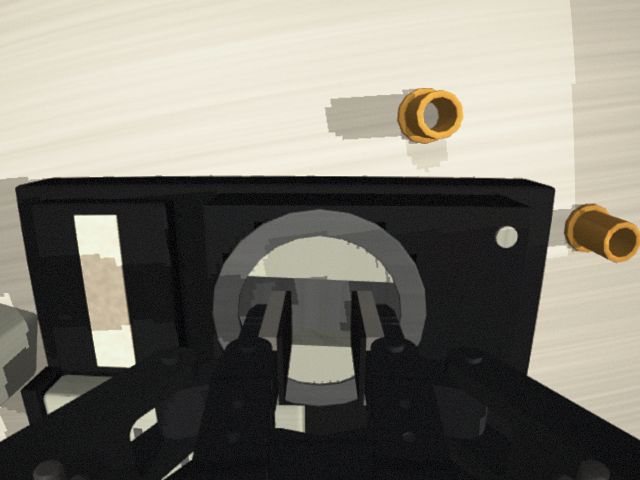

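The slot's upper edge is at row ~280 and the fingertip's near edge at row 291, 9 mm higher. The ring is centred at column 320 and the fingers at 321. So y is good, and x needs about 2 mm toward block +x. I'll go in.

Emit:
{"method": "drive_tool", "body": {
  "steps": [
    {"slide":[-0.07,0,0],"twist":[0,-0.06,0],"grip":0.25},
    {"slide":[-0.07,0,0.2],"twist":[0,-0.06,0],"grip":0.25},
    {"slide":[-0.07,0,0.4],"twist":[0,-0.06,0],"grip":0.25},
    {"slide":[-0.07,0,0.55],"twist":[0,-0.06,0],"grip":0.25},
    {"slide":[-0.07,0,0.68],"twist":[0,-0.06,0],"grip":0.25},
    {"slide":[-0.07,0,0.68],"twist":[0,-0.06,0],"grip":0.25}
  ]
}}

```text
t: 6.13
tcp_pos: [0.525, -0.0633, 0.0717]
eef_rot: [[-0.988, 0.156, 0.005], [0.156, 0.988, -0.001], [-0.005, -0.0, -1.0]]
ft_force: [-0.4, -0.2, 0.6]
gripper_width: 0.0212
finger_force: 0.0
```

```bash
python3 -c "
from h import *
goal((-.054,-.004,.07))
print(r.sense()['wrist_torque'])"
```

```text
t 6.1333 slide [ 0.103 -0.015  0.056] twist [-0.002  0.05  -0.01 ] F [-0.4 -0.2  0.6] w 0.021235667159014995
[-0.00584359  0.04821106 -0.02731391]
```

Emit:
{"method": "drive_tool", "body": {
  "steps": [
    {"slide":[0,0,0.07],"twist":[0,0,0],"grip":0.25},
    {"slide":[0,0,0.07],"twist":[0,0,0],"grip":0.25}
  ]
}}

```text
t: 6.3
tcp_pos: [0.5254, -0.0634, 0.0701]
eef_rot: [[-0.988, 0.156, 0.006], [0.156, 0.988, -0.001], [-0.006, -0.0, -1.0]]
ft_force: [-0.7, 0.0, 0.4]
gripper_width: 0.0211
finger_force: 0.0
```

```bash
python3 -c "
from h import *
goal((-.054,-.004,.07))
print(r.sense()['wrist_torque'])"
```

```text
t 6.3 slide [ 0.116 -0.014  0.004] twist [-0.001  0.058 -0.01 ] F [-0.7  0.   0.4] w 0.02112510120302172
[-0.00789682 -0.01949832 -0.02712412]
```

Emit:
{"method": "drive_tool", "body": {
  "steps": [
    {"slide":[0.08,0,0],"twist":[0,0.05,0],"grip":0.25},
    {"slide":[0.08,0,0],"twist":[0,0.05,0.7],"grip":0.25},
    {"slide":[0.08,0,0],"twist":[0,0.05,1.4],"grip":0.25},
    {"slide":[0.08,0,0],"twist":[0,0.05,2.1],"grip":0.25},
    {"slide":[0.08,0,0],"twist":[0,0.05,2.8],"grip":0.25},
    {"slide":[0.08,0,0],"twist":[0,0.05,3.5],"grip":0.25},
    {"slide":[0.08,0,0],"twist":[0,0.05,4.2],"grip":0.25}
  ]
}}

```text
t: 6.88
tcp_pos: [0.5237, -0.0634, 0.0707]
eef_rot: [[-0.825, 0.565, 0.002], [0.565, 0.825, -0.0], [-0.002, 0.001, -1.0]]
ft_force: [1.8, -1.5, -1.6]
gripper_width: 0.0212
finger_force: 3.0
```

```bash
python3 -c "
from h import *
goal((-.0535,-.004,.07),90)
print(r.sense()['wrist_torque'])"
```

```text
t 6.8833 slide [ 0.035 -0.023  0.022] twist [2.2000e-02 1.0000e-02 1.0756e+01] F [ 1.8 -1.5 -1.6] w 0.021237903634948988
[-0.47527276 -0.37769327  0.11729915]
```

Emit:
{"method": "drive_tool", "body": {
  "steps": [
    {"slide":[0.02,0,0],"twist":[0,0,0.8],"grip":0.25},
    {"slide":[0.03,0,0],"twist":[0,0,1.6],"grip":0.25},
    {"slide":[0.03,0,0],"twist":[0,0,2.4],"grip":0.25},
    {"slide":[0.03,0,0],"twist":[0,0,3.2],"grip":0.25},
    {"slide":[0.03,0,0],"twist":[0,0,4.0],"grip":0.25},
    {"slide":[0.03,0,0],"twist":[0,0,4.8],"grip":0.25},
    {"slide":[0.03,0,0],"twist":[0,0,5.6],"grip":0.25},
    {"slide":[0.03,0,0],"twist":[0,0,6.4],"grip":0.25}
  ]
}}

```text
t: 7.55
tcp_pos: [0.5237, -0.0636, 0.0708]
eef_rot: [[-0.295, 0.956, 0.004], [0.956, 0.295, -0.002], [-0.003, 0.003, -1.0]]
ft_force: [4.4, -5.5, -2.9]
gripper_width: 0.0212
finger_force: 4.8
```

```bash
python3 -c "
from h import *
goal((-.0535,-.004,.07),90)
print(r.sense()['wrist_torque'],r.sense()['joints'])"
```

```text
t 7.55 slide [ 0.021 -0.039  0.027] twist [0.036 0.017 4.346] F [ 4.4 -5.5 -2.9] w 0.021206311025646286
[-1.21526304 -0.77549234  0.12205934] [-6.89268440e+00  2.10700658e+01 -1.88053421e+01  4.98962929e+01
 -6.04881805e-02  6.59539850e+01]
```

Emit:
{"method": "drive_tool", "body": {
  "steps": [
    {"slide":[-0.03,0,0],"twist":[0,0,0.8],"grip":0.25},
    {"slide":[-0.03,0,0],"twist":[0,0,1.6],"grip":0.25},
    {"slide":[-0.03,0,0],"twist":[0,0,2.4],"grip":0.25},
    {"slide":[-0.03,0,0],"twist":[0,0,3.2],"grip":0.25},
    {"slide":[-0.03,0,0],"twist":[0,0,3.9],"grip":0.25},
    {"slide":[-0.03,0,0],"twist":[0,0,4.5],"grip":0.25}
  ]
}}

```text
t: 8.05
tcp_pos: [0.5237, -0.0639, 0.0707]
eef_rot: [[0.17, 0.985, 0.003], [0.985, -0.17, -0.0], [0.0, 0.003, -1.0]]
ft_force: [3.7, -2.1, -2.6]
gripper_width: 0.0213
finger_force: 4.2
```

```bash
python3 -c "
from h import *
goal((-.0535,-.004,.07),90)
print(r.sense()['wrist_torque'])"
```

```text
t 8.05 slide [ 0.01  -0.046  0.025] twist [ 0.032 -0.002 -0.147] F [ 3.7 -2.1 -2.6] w 0.02134524906487577
[-0.53846725 -0.71325505  0.08574669]
```

Tool at 91°. I'll continue through the slot's slack until the stop is felt.

Emit:
{"method": "drive_tool", "body": {
  "steps": [
    {"slide":[-0.02,0,0],"twist":[0,0,0.5],"grip":0.25},
    {"slide":[-0.02,0,0],"twist":[0,0,1.0],"grip":0.25},
    {"slide":[-0.02,0,0],"twist":[0,0,1.3],"grip":0.25},
    {"slide":[-0.02,0,0],"twist":[0,0,1.3],"grip":0.25}
  ]
}}

```text
t: 8.38
tcp_pos: [0.5237, -0.0641, 0.0708]
eef_rot: [[0.3, 0.954, 0.004], [0.954, -0.3, 0.001], [0.002, 0.003, -1.0]]
ft_force: [3.9, -0.5, -1.3]
gripper_width: 0.021
finger_force: 2.4
```

```bash
python3 -c "
from h import *
goal((-.0535,-.004,.07),90)
print(r.sense()['wrist_torque'])"
```

```text
t 8.3833 slide [ 0.009 -0.047  0.027] twist [ 0.031 -0.014 -1.422] F [ 3.9 -0.5 -1.3] w 0.02097649965121768
[-0.02697932 -0.7887989   0.03553661]
```

Emit:
{"method": "drive_tool", "body": {
  "steps": [
    {"slide":[0,0,0],"twist":[0,0,0.3],"grip":0.25},
    {"slide":[0,0,0],"twist":[0,0,0.6],"grip":0.25},
    {"slide":[0,0,0],"twist":[0,0,0.6],"grip":0.25}
  ]
}}

```text
t: 8.63
tcp_pos: [0.5235, -0.064, 0.0708]
eef_rot: [[0.358, 0.934, 0.003], [0.934, -0.358, 0.001], [0.002, 0.003, -1.0]]
ft_force: [4.3, -0.2, -0.4]
gripper_width: 0.0212
finger_force: 2.3
```

```bash
python3 -c "
from h import *
goal((-.0535,-.004,.07),90)
print(r.sense()['wrist_torque'])
cv2.imwrite('pics/w4.png',r.grab_frame('wrist')[:,:,::-1])"
```

```text
t 8.6333 slide [ 0.008 -0.042  0.025] twist [ 0.028 -0.014 -2.011] F [ 4.3 -0.2 -0.4] w 0.021246948440357384
[-0.02662538 -0.7415234   0.10741655]
```

View pics/w4.png

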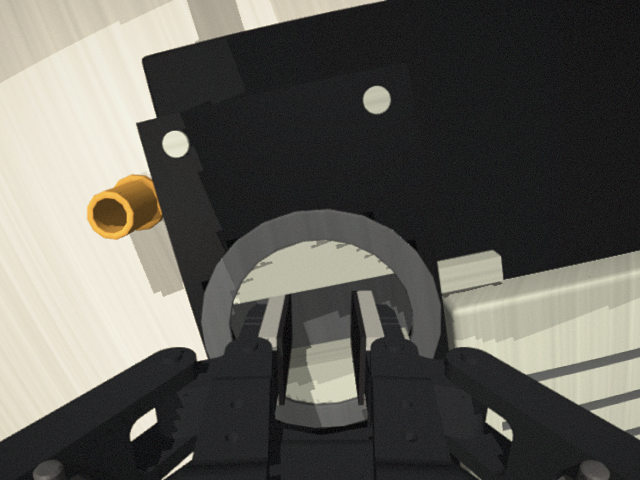

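The slot edge, from (247,297) to (392,273), is now nearly parallel to the block's x edges, and the tongue at (470,270) lies behind the cover's end face. I'll press a little more to feel the stop.

Emit:
{"method": "drive_tool", "body": {
  "steps": [
    {"slide":[0,0,0],"twist":[0,0,0.3],"grip":0.25},
    {"slide":[0,0,0],"twist":[0,0,0.6],"grip":0.25},
    {"slide":[0,0,0],"twist":[0,0,0.6],"grip":0.25}
  ]
}}

```text
t: 8.93
tcp_pos: [0.5228, -0.0639, 0.0708]
eef_rot: [[0.415, 0.91, 0.002], [0.91, -0.415, 0.001], [0.002, 0.002, -1.0]]
ft_force: [2.6, 1.0, 3.6]
gripper_width: 0.0212
finger_force: 19.4
```

```bash
python3 -c "
from h import *
goal((-.0535,-.004,.07),90)
print(r.sense()['wrist_torque'])"
```

```text
t 8.9333 slide [ 0.011 -0.021  0.025] twist [ 0.017 -0.013 -2.599] F [2.6 1.  3.6] w 0.021166286656788987
[-0.05274414 -0.43479269  0.64516151]
```

The torque rises to 0.65 N m, so it's at the stop. I'll unload within the slack and lift straight out.

Emit:
{"method": "drive_tool", "body": {
  "steps": [
    {"slide":[0,0,0],"twist":[0,0,0],"grip":0.25},
    {"slide":[0,0,0],"twist":[0,0,-0.6],"grip":0.25},
    {"slide":[0,0,0],"twist":[0,0,-1.2],"grip":0.25},
    {"slide":[0,0,0],"twist":[0,0,-1.3],"grip":0.25},
    {"slide":[0,0,-0.4],"twist":[0,0,-1.3],"grip":0.25},
    {"slide":[0,0,-1.2],"twist":[0,0,-1.3],"grip":0.25},
    {"slide":[0,0,-2.4],"twist":[0,0,-1.3],"grip":0.25},
    {"slide":[0,0,-3.6],"twist":[0,0,-1.3],"grip":0.25}
  ]
}}

```text
t: 9.6
tcp_pos: [0.5207, -0.0639, 0.1784]
eef_rot: [[0.29, 0.957, -0.003], [0.957, -0.29, 0.001], [0.0, -0.003, -1.0]]
ft_force: [0.6, -0.7, 0.3]
gripper_width: 0.0213
finger_force: 0.0
```

```bash
python3 -c "
from h import *
goal((-.054,-.003,.17),90)
C=cam('wrist');cv2.imwrite('pics/w5.png',r.grab_frame('wrist')[:,:,::-1])
print(proj(C,[w2(P0,b) for b in [(-.023,-.017,.058),(-.085,-.017,.058),(-.023,.011,.058),(-.085,.011,.058),(-.008,-.01,.052),(.092,-.01,.052)]]).round())"
```

```text
t 9.6 slide [0.065 0.029 0.28 ] twist [-0.029 -0.006 -1.318] F [ 0.6 -0.7  0.3] w 0.02127957072867895
[[378. 255.]
 [273. 269.]
 [373. 209.]
 [265. 223.]
 [400. 238.]
 [563. 216.]]
```

View pics/w5.png

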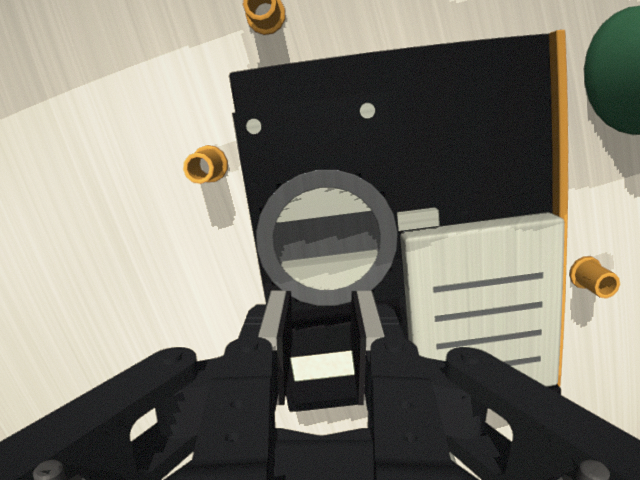

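The slot edge, from (275,222) to (372,211), has the slope predicted for fully locked. The tongue at (418,218) sits behind the cover's end face, the cover is home, and the ferrules and hood in view are undisturbed. Handing in.

```bash
python3 -c "
from station import r
print(r.finish_job())"
```

```text
the job is handed in; nothing more can be done
None
```

The cover is pushed home against its end stop, the fastener is turned clockwise to its stop so its tongue locks the cover, and the job is handed in; no verdict was returned.

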